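# Close the wax mould at the injector and hold it shut

### The job

Get the ring mould ready for a wax shot: run the carriage with the lower half all the way up to the injector nozzle, and lock it there by turning its black clamp knob clockwise until tight. Then lay the loose aluminium top half on the dowels with its red-marked sprue end towards the nozzle, fully closed, and press it down firmly with the gripper: finish while still holding the pair pressed together, do not let go. Leave the other things on the bench where they are.

Things in the scene. Friction and masses are not known exactly. Their poses are not given: they have to be found in the camera images.
- injector: fixed bench wax injector with mould slide: white housing 190 x 200 mm, pot on top (245 mm high), on an 8 mm grey base plate 110 mm wide. Origin: on the bench under the mould centre when the carriage is home. The slide runs along its y: brass nozzle (level, axis 54 mm above the bench, tip 35 mm from the origin) and housing (front 110 mm from the origin) on -y, the rail's open end on +y. z up.
- carriage (a joint): slide of the aluminium carriage, m: 0 = home, lower half at the nozzle (dead stop); grows as it moves away from the nozzle, along the injector's +y, to 0.08 at most. With the knob loose it slides with 2 to 3 N and stays where it is left. Deck 72 mm wide, top 34 mm above the bench. It can be pushed by the knob held in the gripper.
- clamp_knob (a joint): clamp knob riding on the carriage, rad: grows clockwise seen from above; 0 = loose, 1.4 = end stop (tight). It bites on the rail from about 0.6; tight, the carriage resists about 25 N. Starts loose (0 to 0.3), stays where it is left, takes 0.1 to 0.25 N m.
- knob_grip (a point): grip point of the clamp knob, on its turning axis, 83 mm above the bench: black bar 42 mm long, 14 mm thick, 24 mm tall (top 9 mm over this point) on an upright steel boss, 68 mm from the mould centre on the side away from the nozzle. z up, bar's length along this frame's y (along the slide at joint 0), thickness along x. Turns with the knob, rides with the carriage.
- lower_face (a point): lower mould half, aluminium block 46 x 70 x 20 mm (x, y, z) screwed to the carriage, red mark at its sprue end (-y, to the nozzle). This point: centre of its upper (parting) face, 54 mm above the bench; axes as the injector's. Two 8 mm steel dowels with tapered noses (4 mm at the tip) stand 9 mm up at (x, y) = (14, -24) and (-14, 18) mm. Closed = the top half's origin here, axes alike.
- lower_sprue (a point): sprue point of the lower half: middle of the -y edge of its upper face, 35 mm from lower_face.
- mould_top: loose top half, aluminium block 50 x 70 x 22 mm (x, y, z), about 0.2 kg, parting face down on the bench, red stripe across its top at the sprue end (-y). Origin: centre of its underside (parting face), z up. Two 9.6 mm through holes at (14, -24) and (-14, 18) mm take the dowels. Grip it across its 50 mm width, fingertips ending above the parting face; it overhangs the lower half 2 mm each side.
- top_sprue (a point): sprue point of the top half: middle of the -y edge of its underside, 35 mm from its origin.
- rubber_mould: bystander: blue-green rubber mould block 48 x 74 x 24 mm lying on the bench (not the one wanted), origin at the centre of its underside
- oil_bottle: bystander: yellow oil bottle with red spout, 40 mm wide, 85 mm tall, origin at the centre of its foot
- brass_disc: bystander: brass disc 48 mm wide, 6 mm thick, origin at the centre of its underside
- ring_clamp: bystander: wooden ring clamp 130 x 22 x 22 mm lying along its y, origin at the centre of its underside
- polish_bar: bystander: red-brown bar of polishing compound in a paper sleeve, 32 x 85 x 28 mm, origin at the centre of its underside
- brush: bystander: bench brush lying along its x, about 200 mm long, origin at the centre of its underside
Things that resemble listed ones, but are neither listed nor needed, are in the scene too. What is shaped like the mould_top but purple is not meant.

How it is judged:
On the way, in this order (a step that is already met when the one before it is completed fails the run):
1. the carriage stands home at the nozzle (value of joint carriage below 0.003 m), for 0.2 s.
2. the clamp knob is tight with the carriage home (value of joint clamp_knob above 1.05 rad and value of joint carriage below 0.003 m), for 0.2 s.
3. the top half is closed on the dowels (distance between mould_top and lower_face below 0.003 m and distance between top_sprue and lower_sprue below 0.004 m), for 0.2 s.
At the end, for the whole second after the job is handed in: Carriage home within 3 mm, clamp knob turned past 1.05 rad, the top half closed on the dowels (within 3 mm of its place, less than 1.5 mm of gap, sprue ends together, level), and through the last second the gripper's fingers are on it and press the halves together with more than 5 N (all of step 2 and all of step 3 and z of mould_top in the frame of lower_face below 0.0015 m and angle between mould_top's own z axis and vertical below 0.03 rad and contact force between mould_top and injector above 5 N and contact force between the fingers and mould_top above 3 N); the arm keeps its last pose, push and grip.
It fails at once if another thing on the bench is moved by more than 30 mm (distance of any of rubber_mould, oil_bottle, brass_disc, ring_clamp, polish_bar, brush from where it was at the start of the episode above 0.03 m).
It fails at once if the oil bottle is tipped over (angle between oil_bottle's own z axis and vertical above 0.6 rad).
It also fails if it takes over 54 s, if anything falls off the work surface, if the arm or the gripper's body presses on something with over 40 N, if the wrist force passes 120 N, or if a joint passes its speed limit or range.

### The arm

A 6-joint arm with a two-finger parallel gripper is mounted at the origin on the work surface. World frame = base frame: x ahead of the robot, y to its left, z up, the work surface at z = 0. Lengths are in m, angles in rad, forces in N, time in s.
With the tool pointing down it reaches from about 0.35 to 0.725 m from the base axis. Payload 6 kg.
Tool frame: the origin (TCP) lies at the very end of the fingers, on their centre line; the grasp point (between the pads) lies 19 mm behind it; z points along the fingers, y is the direction in which the jaws open and shut (so a half turn about z gives the same grasp; the last joint's range is limited). The gripper opens to 85 mm and grips with 20 to 120 N. Pads are 22 mm wide; open, the fingers measure 114 mm over their backs; the gripper's body (76 mm by 85 mm) begins 54 mm behind the grasp point. The pads swing forward as they close: fully open they stand 13 mm farther back than shut.
Start: joints at [1.604, 0.04, 0.085, 0, -1.615, -0.334], TCP at [0.178, 0.573, 0.231] pointing down, gripper open.
Joint ranges: [-2.56, 2.56], [-1.29, 2.01], [-1.08, 1.49], [-3.29, 1.98], [-2.81, -0.18], [-2.99, 2.99]. Speed limits (rad/s): [2.57, 2.57, 3.01, 3.14, 3.14, 3.14].

### API

Orientations are given as [roll, pitch, yaw] about the fixed x, y, z axes, in that order (R = Rz(yaw) Ry(pitch) Rx(roll)).
In Python, from plant import ctrl gives the robot as it stands.
- The arm moves only by the tool send_rows, never from a script. Its argument "series" is a list of rows, each a list of 3 entries, a list of its own where there are three numbers: the shift along the tool's x, y, z in units of 30 mm (1.0 is 30 mm), then the turn, a rotation vector about the tool's x, y, z in units of 6 degrees (1.0 is 6 degrees), then the finger opening in mm, from 0 to 85.4. In form: [[[tx, ty, tz], [ax, ay, az], fingers], ...]. A call has 1 to 10 rows; each row shifts and turns the commanded pose from where the row before left it, along the tool's axes as they then stand; what a row does not reach is not made up. A row lasts 1/12 s, in which the tool goes at most 41.7 mm and 7.16 degrees, less where a joint would pass 70% of its speed; a pose out of reach is approached as far as the arm can. A call is refused whole if a number of a shift passes 1 or a number of a turn 1, either way. A call with a gripper value outside its range is refused whole. The fingers move at their own pace and stop on an object; the grip force is fixed at half the most. Time passes only in rows, so rows that do not move let the fingers close. It gives the time, the measured TCP pose, the force and the opening at its end, in the units of the state.
- ctrl.state(): the state, without advancing time (a new reading comes with each control period).
- ctrl.get_image(name): name is "side" or "top"; returns the picture (400x640x3 uint8, red, green, blue); there is no depth.
- ctrl.calibration(name): a dict with "fx", "fy", "cx", "cy" (pixels), "dist_coeffs" ([k1, k2, p1, p2, k3] as OpenCV has them; the pictures are not rectified), "R" (3x3) and "t" (3): a world point X has camera coordinates R X + t. Camera axes: x right, y down, z forward; pixel columns grow to the right and rows downward; lengths in m; the calibration is good to about 2 mm. A picture is of the moment at which its call begins. calibration takes no time and is no camera call.
- ctrl.sign_off(): hands the job in, once; it reports no verdict.
The state is a dict: "time": time; "qpos": joint angles; "qd": joint speeds; "joint_efforts": joint torques, N m; "ee_pos": TCP position; "tcp_rot": TCP orientation; "force": force on the tool from outside, world axes, zero at the start; "moment": the same for the moment, N m; "gripper_width": opening from 0.0 (shut) to 1.0 (fully open).
Only numpy, scipy, OpenCV 4.12 (cv2) and the standard library are available. Lean on these libraries where they do the work, as an engineer would, in place of code of your own. Each camera call takes 0.05 s, during which the arm holds its last target.

## Working session

There is one attempt and no reset: what is moved stays moved. The work goes in short steps, Python scripts to look and compute and a tool call to move; the robot and the scene stay as the last step left them, time stands still between calls to the robot, and variables do not carry over. Pictures are saved under pics/ and viewed, and the job is handed in when it is done.

Besides the shell and the picture viewer there is one more tool, called in YAML: its name, and indented under it one key for each argument. send_rows: Moves the arm, as the interface text tells. Its arguments: {"type":"object","properties":{"series":{"type":"array"}},"required":["series"]}

```bash
mkdir -p pics; ls; python3 - <<'E'
from plant import ctrl
import cv2
s=ctrl.state();print(s)
for n in("side","top"):
    im=ctrl.get_image(n);cv2.imwrite(f"pics/{n}0.png",im[:,:,::-1])
    c=ctrl.calibration(n);print(n,c)
E
```

```text
pics
{'time': 0.0, 'qpos': array([ 1.60367908e+00,  4.07999993e-02,  8.38014068e-02, -4.55638549e-04,
       -1.61547942e+00, -3.33710788e-01]), 'qd': array([ 0.00067349,  0.00081295,  0.00012924, -0.00020612,  0.00084168,
        0.00086891]), 'joint_efforts': array([ 8.53457113e-04, -3.68211186e+01,  3.47417414e+01,  6.93236142e+00,
       -5.40161622e-03,  1.26299969e-05]), 'ee_pos': array([0.17760724, 0.57277111, 0.23028195]), 'tcp_rot': array([ 3.13985464e+00, -1.20730820e-04, -3.00807960e-01]), 'force': array([1.23803231, 0.16606138, 0.38780328]), 'moment': array([-0.00103009,  0.02853339,  0.05668728]), 'gripper_width': 1.0013634511746146}
side {'fx': 389.2787793783932, 'fy': 389.2787793783932, 'cx': 317.74161382778516, 'cy': 197.7634681991098, 'dist_coeffs': array([-0.09781359,  0.        ,  0.        ,  0.        ,  0.        ]), 'R': array([[ 0.87227698, -0.48851346, -0.0220787 ],
       [-0.28553371, -0.47214866, -0.83399409],
       [ 0.39699291,  0.73377806, -0.55133147]]), 't': array([-0.34585257,  0.28931228,  0.77453409])}
top {'fx': 446.1999870944261, 'fy': 446.1999870944261, 'cx': 321.15183715049415, 'cy': 200.79711057077475, 'dist_coeffs': array([-0.10708785,  0.        ,  0.        ,  0.        ,  0.        ]), 'R': array([[ 0.01181663, -0.99954751, -0.02766138],
       [-0.99748906, -0.00985146, -0.07013216],
       [ 0.06982792,  0.02842065, -0.99715411]]), 't': array([0.15136181, 0.49982595, 1.06760811])}
```

View pics/side0.png

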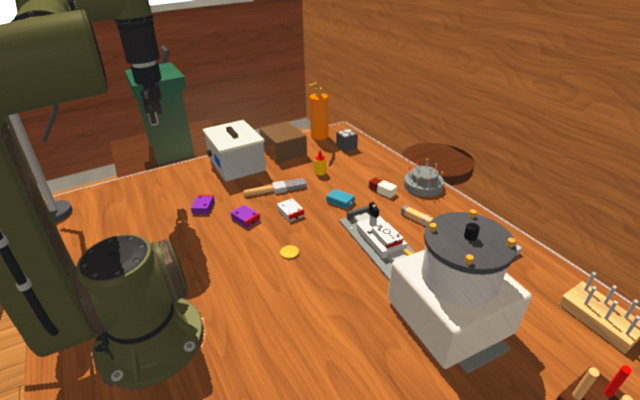

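View pics/top0.png

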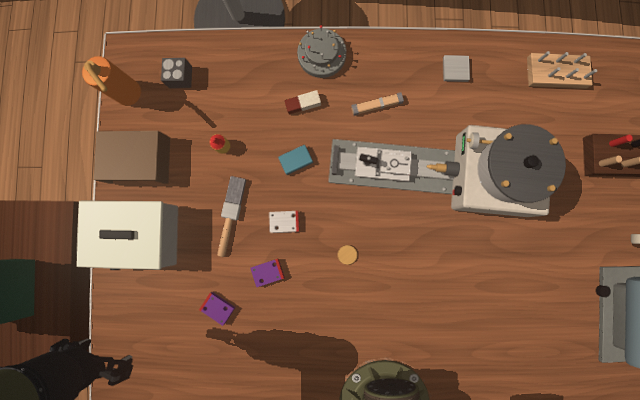

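```bash
python3 - <<'E'
import cv2
t=cv2.imread("pics/top0.png")
cv2.imwrite("pics/c1.png",cv2.resize(t[125:205,325:465],None,fx=5.6,fy=5.6,interpolation=cv2.INTER_CUBIC))
cv2.imwrite("pics/c2.png",cv2.resize(t[195:250,250:320],None,fx=10,fy=10,interpolation=cv2.INTER_CUBIC))
s=cv2.imread("pics/side0.png")
cv2.imwrite("pics/c3.png",cv2.resize(s[190:280,265:425],None,fx=5,fy=5,interpolation=cv2.INTER_CUBIC))
E
```

```text
(no output)
```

View pics/c1.png

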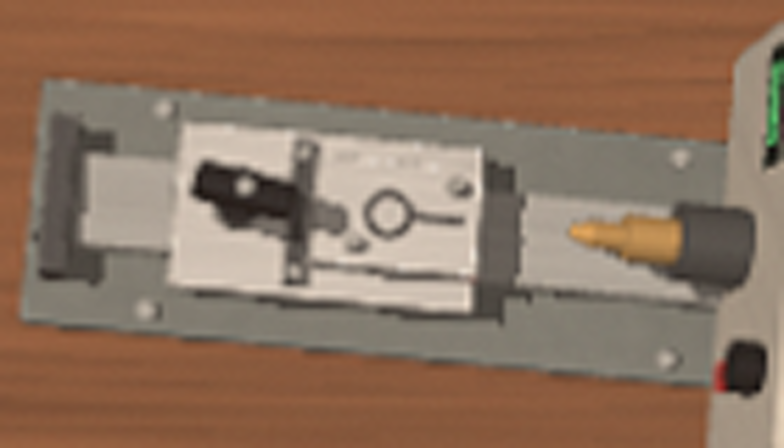

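View pics/c2.png

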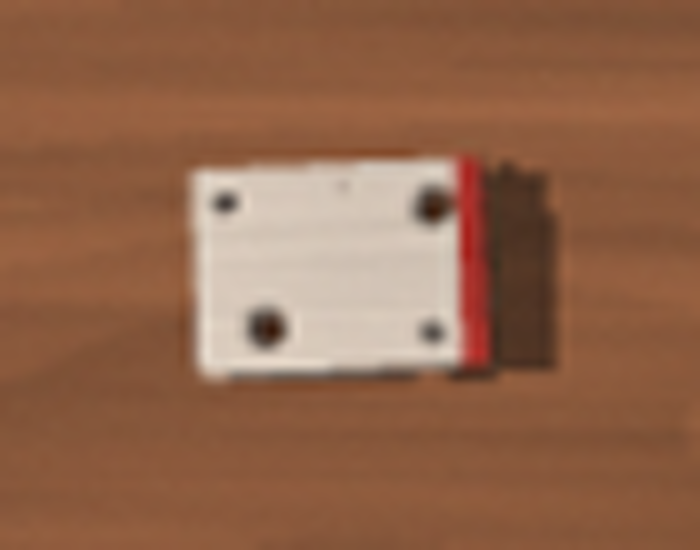

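View pics/c3.png

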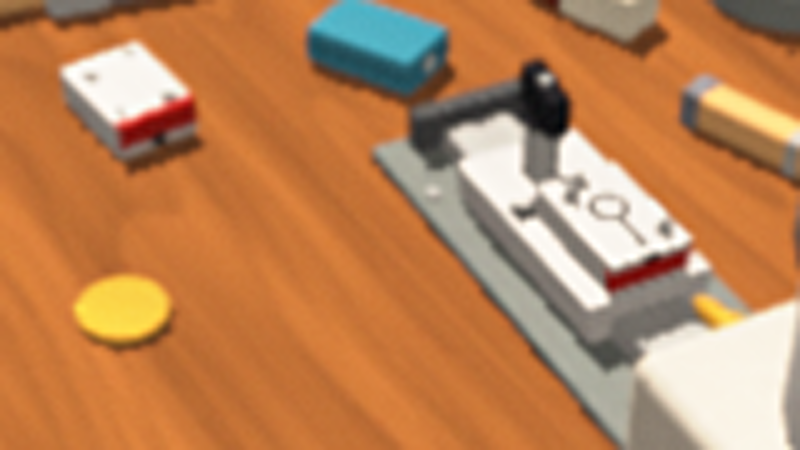

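```bash
cat > h.py <<'E'
import numpy as np,cv2
from plant import ctrl
def ray(n,px):
    c=ctrl.calibration(n);K=np.array([[c['fx'],0,c['cx']],[0,c['fy'],c['cy']],[0,0,1]])
    u=cv2.undistortPoints(np.array(px,float).reshape(-1,1,2),K,c['dist_coeffs']).reshape(-1,2)
    R=np.array(c['R']);t=np.array(c['t'])
    d=np.c_[u,np.ones(len(u))]@R
    return -R.T@t,d
def onz(n,px,z):
    o,d=ray(n,px);z=np.broadcast_to(z,(len(d),))
    return o+d*((z-o[2])/d[:,2])[:,None]
def proj(n,X):
    c=ctrl.calibration(n);K=np.array([[c['fx'],0,c['cx']],[0,c['fy'],c['cy']],[0,0,1]])
    return cv2.projectPoints(np.array(X,float).reshape(-1,1,3),cv2.Rodrigues(np.array(c['R']))[0],np.array(c['t']),K,c['dist_coeffs'])[0].reshape(-1,2)
def tri(p,q):
    o1,d1=ray('top',[p]);o2,d2=ray('side',[q]);A=np.c_[d1[0],-d2[0]]
    s=np.linalg.lstsq(A,o2-o1,rcond=None)[0];a=o1+s[0]*d1[0];b=o2+s[1]*d2[0]
    return (a+b)/2,np.linalg.norm(a-b)
def save(name,im,box=None,f=1):
    if box: im=im[box[1]:box[3],box[0]:box[2]]
    cv2.imwrite(name,cv2.resize(im,None,fx=f,fy=f,interpolation=cv2.INTER_CUBIC)[:,:,::-1])
E
python3 - <<'E'
from h import *
np.set_printoptions(precision=4,suppress=True)
t=cv2.imread("pics/top0.png")
cr=lambda x,y:((x-0.5*5.6+2.8*0)/5.6+325,(y)/5.6+125)
P=lambda L:[((x+.5)/5.6-.5+325,(y+.5)/5.6-.5+125) for x,y in L]
pl=onz('top',P([(45,80),(22,320),(735,142),(705,384)]),.008);print('plate',pl, np.linalg.norm(pl[0]-pl[1]))
for a,b in((0,2),(1,3)):
    d=pl[a]-pl[b];print('yaw',np.degrees(np.arctan2(-d[0],d[1])))
d=pl[0]-pl[1];print('x yaw',np.degrees(np.arctan2(d[1],d[0])))
dw=onz('top',P([(460,185),(357,243)]),.063);print('dow',dw)
d=dw[0]-dw[1];print(np.linalg.norm(d),'exp',np.hypot(28,42), 'yaw',np.degrees(np.arctan2(d[1],d[0])-np.arctan2(-42,28)))
print('tip',onz('top',P([(570,232)]),.054)); print('ring',onz('top',P([(388,213)]),.054))
kb=onz('top',P([(200,178),(288,202)]),.092);print('knob ends',kb)
# mould
x0,y0=250,195;m=t[195:250,250:320].astype(int)
w=((m.min(2)>120)|((m[:,:,2]>130)&(m[:,:,1]<70))).astype(np.uint8)
cs,_=cv2.findContours(w,cv2.RETR_EXTERNAL,cv2.CHAIN_APPROX_NONE);c=max(cs,key=cv2.contourArea)
r=cv2.minAreaRect(c);b=cv2.boxPoints(r)+[x0,y0];print(r)
Q=lambda L:[((x+.5)/10-.5+250,(y+.5)/10-.5+195) for x,y in L]
co=onz('top',Q([(190,171),(203,372),(478,157),(490,367)]),.022);print('mould cor',co,co.mean(0))
print(np.linalg.norm(co[0]-co[1]),np.linalg.norm(co[0]-co[2]),np.linalg.norm(co[3]-co[1]),np.linalg.norm(co[2]-co[3]))
h=onz('top',Q([(432,204),(266,327)]),.022);d=h[0]-h[1];print('holes',h,np.linalg.norm(d),'yaw',np.degrees(np.arctan2(d[1],d[0])-np.arctan2(-42,28)))
E
```

```text
plate [[ 0.6539  0.1303  0.008 ]
 [ 0.5463  0.1395  0.008 ]
 [ 0.6292 -0.1769  0.008 ]
 [ 0.521  -0.1621  0.008 ]] 0.10789315877614583
yaw -4.582559237799817
yaw -4.801298471046224
x yaw -4.84808677259621
dow [[ 0.599  -0.0448  0.063 ]
 [ 0.5739 -0.0014  0.063 ]]
0.050136125697667594 exp 50.47771785649585 yaw -3.6912077016904066
tip [[ 0.5809 -0.093   0.054 ]]
ring [[ 0.5882 -0.0157  0.054 ]]
knob ends [[0.5959 0.0663 0.092 ]
 [0.5863 0.0303 0.092 ]]
((33.41752243041992, 26.18556785583496), (20.569671630859375, 28.970088958740234), 87.39744567871094)
mould cor [[0.4702 0.2847 0.022 ]
 [0.4213 0.2806 0.022 ]
 [0.4744 0.2143 0.022 ]
 [0.4234 0.2107 0.022 ]] [0.4473 0.2476 0.022 ]
0.049062389757309775 0.07051131519838656 0.0699950984652836 0.05108307477817951
holes [[0.4628 0.2254 0.022 ]
 [0.4324 0.2654 0.022 ]] 0.05025007285586758 yaw 3.5092618777988522
```

Candidates for the top half, in top-view pixels:
- (284,222): white/aluminium block with a red stripe.
- (268,273) and (218,308): purple copies.
- (456,68): grey square block.
- (385,163): the lower half on the carriage.
- (296,160): blue-green rubber block.

I choose (284,222). The close crop shows a 50 x 70 mm aluminium block, two holes 50.3 mm apart and the red stripe towards -y. The carriage measures about 38 mm out and the knob about 0.18 rad.

send_rows:
  series:
    - [[0, 0, 0], [0, 0, 1], 40]
    - [[0, 0, 0], [0, 0, 1], 40]
    - [[0, 0, 0], [0, 0, 1], 40]
    - [[0, 0, 0], [0, 0, 1], 40]
    - [[0, 0, 0], [0, 0, 1], 40]
    - [[0, 0, 0], [0, 0, 1], 40]
    - [[0, 0, 0], [0, 0, 1], 40]

```text
time: 0.68
ee_pos: [0.1776, 0.5729, 0.2306]
tcp_rot: [3.141, -0.001, -1.039]
force: [1.5, 0.7, -0.5]
gripper_width: 0.465
```

```bash
python3 - <<'E'
from plant import ctrl
print(ctrl.state())
E
```

```text
{'time': 0.6833, 'qpos': array([ 1.60370060e+00,  4.05713053e-02,  8.41697963e-02, -2.92637505e-04,
       -1.61550357e+00, -1.07191937e+00]), 'qd': array([ 1.82998006e-04,  5.81809447e-04, -4.54907449e-04, -1.33458277e-03,
       -2.97440557e-04, -1.24633442e+00]), 'joint_efforts': array([ 5.25535834e-04, -3.68103075e+01,  3.47427356e+01,  6.93275481e+00,
       -3.74480689e-03,  1.66756075e+00]), 'ee_pos': array([0.17764835, 0.57286846, 0.23064629]), 'tcp_rot': array([ 3.14080546e+00, -8.33741199e-04, -1.03900185e+00]), 'force': array([ 1.5499423 ,  0.70217706, -0.46323658]), 'moment': array([ 0.01026576, -0.00408489,  0.01660257]), 'gripper_width': 0.4647449602858032}
```

send_rows:
  series:
    - [[0, 0, 0], [0, 0, 1], 40]
    - [[0, 0, 0], [0, 0, 1], 40]
    - [[0, 0, 0], [0, 0, 1], 40]
    - [[0, 0, 0], [0, 0, 1], 40]
    - [[0, 0, 0], [0, 0, 1], 40]
    - [[0, 0, 0], [0, 0, 1], 40]
    - [[0, 0, 0], [0, 0, 1], 40]
    - [[0, 0, 0], [0, 0, 0.6], 40]

```text
time: 1.35
ee_pos: [0.1776, 0.5729, 0.2306]
tcp_rot: [-3.142, -0.001, -1.835]
force: [0.3, -0.2, 0.3]
gripper_width: 0.47
```

send_rows:
  series:
    - [[0.74, -0.99, 0], [0, 0, 0], 40]
    - [[0.74, -0.99, 0], [0, 0, 0], 40]
    - [[0.74, -0.99, 0], [0, 0, 0], 40]
    - [[0.74, -0.99, 0], [0, 0, 0], 40]
    - [[0.74, -0.99, 0], [0, 0, 0], 40]
    - [[0.74, -0.99, 0], [0, 0, 0], 40]
    - [[0.74, -0.99, 0], [0, 0, 0], 40]
    - [[0.74, -0.99, 0], [0, 0, 0], 40]
    - [[0.74, -0.99, 0], [0, 0, 0], 40]

```text
time: 2.1
ee_pos: [0.3856, 0.3098, 0.2311]
tcp_rot: [3.141, -0.0, -1.829]
force: [0.3, -0.3, -0.2]
gripper_width: 0.466
```

send_rows:
  series:
    - [[0.74, -0.99, 0], [0, 0, 0], 40]
    - [[0.74, -0.99, 0], [0, 0, 0], 40]
    - [[0.74, -0.99, 0], [0, 0, 0], 40]
    - [[0.74, -0.99, 0], [0, 0, 0], 40]
    - [[0.74, -0.99, 0.2], [0, 0, 0], 40]
    - [[0.74, -0.99, 0.4], [0, 0, 0], 40]
    - [[0.74, -0.99, 0.4], [0, 0, 0], 40]
    - [[0.74, -0.99, 0.5], [0, 0, 0], 40]
    - [[0.74, -0.99, 0.5], [0, 0, 0], 40]
    - [[0, 0, 0], [0, 0, 0], 40]

```text
time: 2.93
ee_pos: [0.5926, 0.0451, 0.1657]
tcp_rot: [3.135, -0.005, -1.835]
force: [-1.0, 1.1, -1.4]
gripper_width: 0.467
```

send_rows:
  series:
    - [[0, 0, 0], [0, 0, 0], 40]
    - [[0, 0, 0], [0, 0, 0], 40]

```text
time: 3.1
ee_pos: [0.5921, 0.0497, 0.171]
tcp_rot: [3.141, -0.001, -1.83]
force: [-0.2, 0.7, -0.3]
gripper_width: 0.472
```

send_rows:
  series:
    - [[0.06, 0, 0.8], [0, 0, 0], 40]
    - [[0, 0, 0.8], [0, 0, 0], 40]
    - [[0, 0, 0], [0, 0, 0], 40]
    - [[0, 0, 0], [0, 0, 0], 40]

```text
time: 3.43
ee_pos: [0.591, 0.0489, 0.1234]
tcp_rot: [3.141, -0.001, -1.828]
force: [-0.1, -0.1, 0.7]
gripper_width: 0.466
```

```bash
python3 - <<'E'
from h import *
save("pics/s1.png",ctrl.get_image("side"),(290,140,450,260),5)
save("pics/t1.png",ctrl.get_image("top"),(310,110,470,230),5)
print(ctrl.state()['ee_pos'])
E
```

```text
[0.59245086 0.04886311 0.12581725]
```

View pics/s1.png

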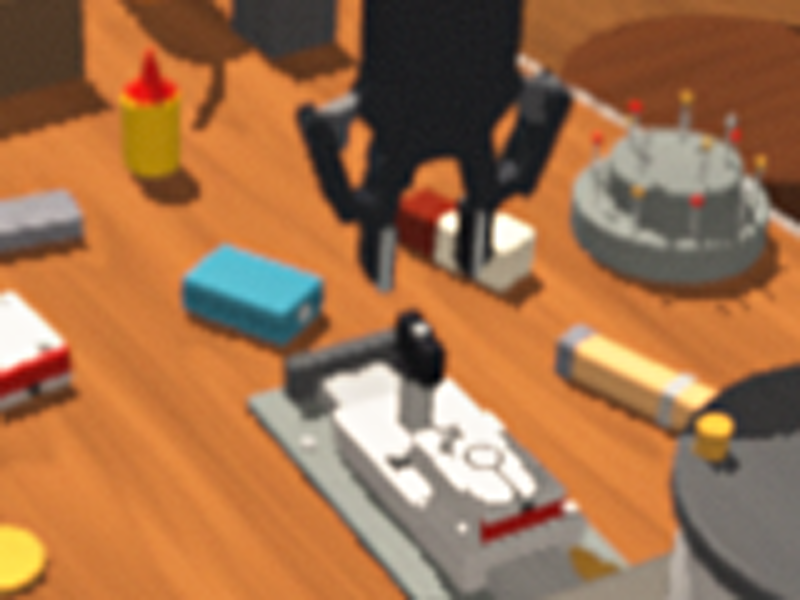

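View pics/t1.png

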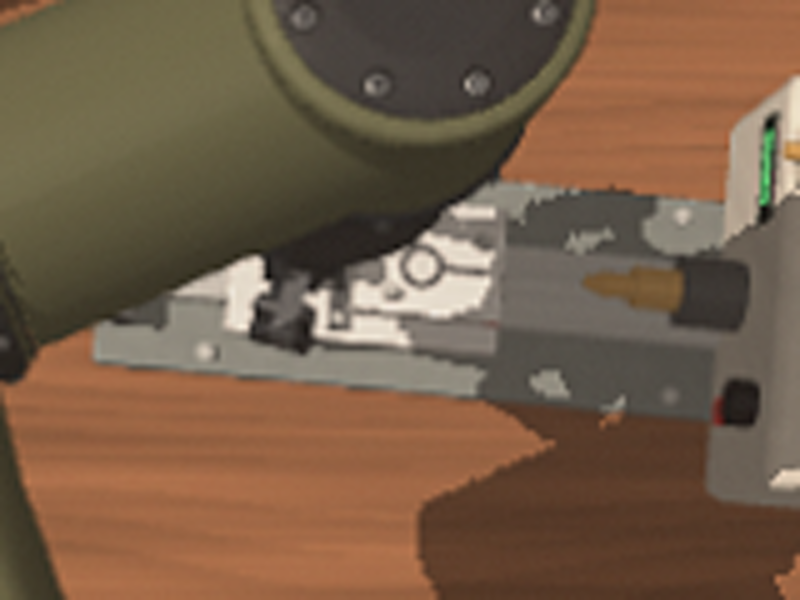

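The side view shows the open fingertips at crop (382,285) and (475,270), straddling the knob at (420,345). I'll go down onto it.

send_rows:
  series:
    - [[0, 0, 0.5], [0, 0, 0], 40]
    - [[0, 0, 0.5], [0, 0, 0], 40]
    - [[0, 0, 0.5], [0, 0, 0], 40]
    - [[0, 0, 0.45], [0, 0, 0], 40]
    - [[0, 0, 0], [0, 0, 0], 40]
    - [[0, 0, 0], [0, 0, 0], 40]

```text
time: 4.03
ee_pos: [0.5919, 0.0482, 0.0654]
tcp_rot: [-3.141, -0.0, -1.829]
force: [-0.7, -0.7, 1.6]
gripper_width: 0.47
```

send_rows:
  series:
    - [[0, 0, 0], [0, 0, 0], 5]
    - [[0, 0, 0], [0, 0, 0], 5]
    - [[0, 0, 0], [0, 0, 0], 5]
    - [[0, 0, 0], [0, 0, 0], 5]
    - [[0, 0, 0], [0, 0, 0], 5]
    - [[0, 0, 0], [0, 0, 0], 5]

```text
time: 4.53
ee_pos: [0.5923, 0.0484, 0.0669]
tcp_rot: [-3.14, 0.001, -1.829]
force: [-4.0, 1.6, 5.6]
gripper_width: 0.222
```

send_rows:
  series:
    - [[0, 0, 0], [0, 0, 0], 5]
    - [[0, 0, 0], [0, 0, 0], 5]
    - [[0, 0, 0], [0, 0, 0], 5]

```text
time: 4.78
ee_pos: [0.5923, 0.0484, 0.0669]
tcp_rot: [-3.14, 0.001, -1.829]
force: [-3.2, 1.5, 5.4]
gripper_width: 0.224
```

```bash
python3 - <<'E'
from h import *
save("pics/s2.png",ctrl.get_image("side"),(330,170,430,245),8)
s=ctrl.state();print(s['gripper_width'],s['force'],s['moment'])
E
```

```text
0.227155518692706 [-3.70102139  0.14100424  6.57148088] [ 0.42142082  1.29905603 -0.02184298]
```

View pics/s2.png

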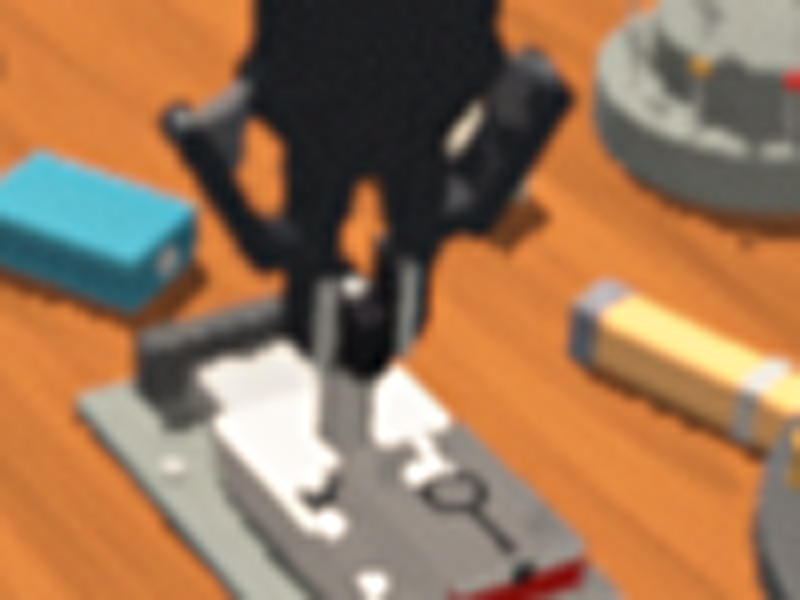

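send_rows:
  series:
    - [[0.2, -0.035, 0], [0, 0, 0], 5]
    - [[0.2, -0.035, 0], [0, 0, 0], 5]
    - [[0.2, -0.035, 0], [0, 0, 0], 5]
    - [[0.2, -0.035, 0], [0, 0, 0], 5]
    - [[0.2, -0.035, 0], [0, 0, 0], 5]
    - [[0.15, -0.027, 0], [0, 0, 0], 5]
    - [[0, 0, 0], [0, 0, 0], 5]
    - [[0, 0, 0], [0, 0, 0], 5]

```text
time: 5.5
ee_pos: [0.5893, 0.0127, 0.0669]
tcp_rot: [-3.14, -0.0, -1.83]
force: [-3.4, -1.4, 6.1]
gripper_width: 0.226
```

send_rows:
  series:
    - [[0.08, -0.014, 0], [0, 0, 0], 5]
    - [[0.06, -0.01, 0], [0, 0, 0], 5]
    - [[0, 0, 0], [0, 0, 0], 5]
    - [[0, 0, 0], [0, 0, 0], 5]

```text
time: 5.83
ee_pos: [0.5891, 0.0103, 0.067]
tcp_rot: [-3.14, 0.003, -1.829]
force: [-4.4, 5.2, 7.4]
gripper_width: 0.222
```

send_rows:
  series:
    - [[0.08, -0.014, 0], [0, 0, 0], 5]
    - [[0, 0, 0], [0, 0, 0], 5]
    - [[0, 0, 0], [0, 0, 0], 5]
    - [[0, 0, 0], [0, 0, 0], 5]

```text
time: 6.17
ee_pos: [0.5891, 0.0101, 0.067]
tcp_rot: [-3.14, 0.006, -1.828]
force: [-4.8, 12.7, 6.8]
gripper_width: 0.218
```

```bash
python3 - <<'E'
from h import *
save("pics/s3.png",ctrl.get_image("side"),(330,170,430,245),8)
save("pics/t3.png",ctrl.get_image("top"),(310,110,470,230),5)
s=ctrl.state();print(s['ee_pos'],s['force'],s['moment'])
E
```

```text
[0.58913471 0.01009741 0.06691806] [-5.82700404 12.80134013  6.83573024] [ 4.38297603  1.74805906 -0.06323204]
```

View pics/t3.png

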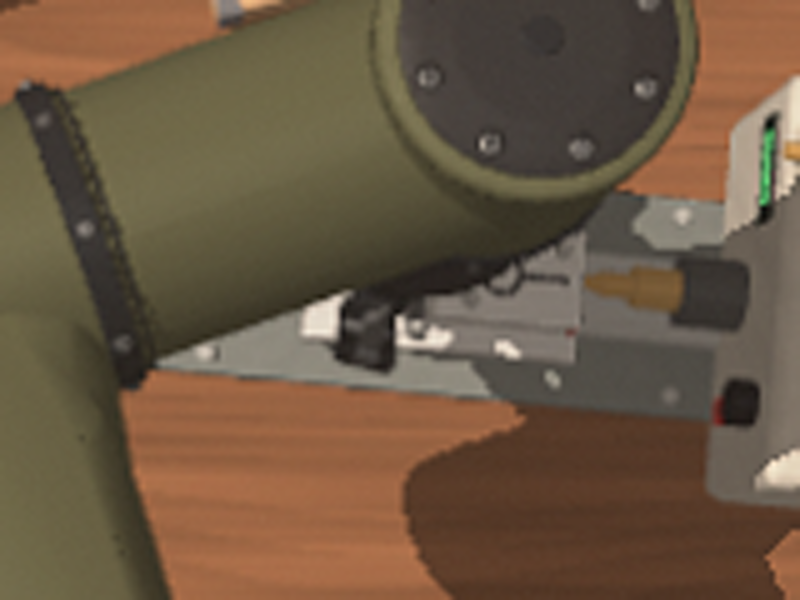

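View pics/s3.png

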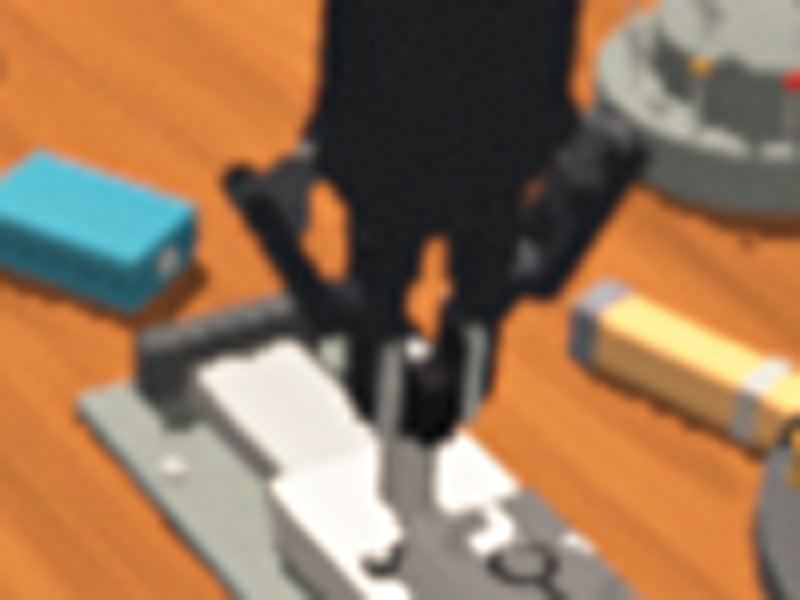

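send_rows:
  series:
    - [[0, 0, 0], [0, 0, 0.7], 5]
    - [[0, 0, 0], [0, 0, 0.7], 5]
    - [[0, 0, 0], [0, 0, 0.7], 5]
    - [[0, 0, 0], [0, 0, 0.7], 5]
    - [[0, 0, 0], [0, 0, 0.7], 5]
    - [[0, 0, 0], [0, 0, 0.7], 5]
    - [[0, 0, 0], [0, 0, 0.7], 5]
    - [[0, 0, 0], [0, 0, 0.7], 5]

```text
time: 6.93
ee_pos: [0.5886, 0.0104, 0.0669]
tcp_rot: [3.139, 0.006, -2.417]
force: [-7.9, 14.8, 9.3]
gripper_width: 0.225
```

send_rows:
  series:
    - [[0, 0, 0], [0, 0, 0.7], 5]
    - [[0, 0, 0], [0, 0, 0.7], 5]
    - [[0, 0, 0], [0, 0, 0.7], 5]
    - [[0, 0, 0], [0, 0, 0.7], 5]
    - [[0, 0, 0], [0, 0, 0.7], 5]
    - [[0, 0, 0], [0, 0, 0.7], 5]
    - [[0, 0, 0], [0, 0, 0.7], 5]
    - [[0, 0, 0], [0, 0, 0.5], 5]
    - [[0, 0, 0], [0, 0, 0], 5]
    - [[0, 0, 0], [0, 0, 0], 5]

```text
time: 7.77
ee_pos: [0.5884, 0.0109, 0.067]
tcp_rot: [3.136, 0.003, -2.979]
force: [-8.5, 15.8, 9.4]
gripper_width: 0.226
```

```bash
python3 - <<'E'
from h import *
s=ctrl.state();print(s)
E
```

```text
{'time': 7.7667, 'qpos': array([ 0.35566612,  0.05126315, -0.20259901, -0.00549112, -1.3129647 ,
       -1.76283796]), 'qd': array([ 8.37105504e-04, -7.83467651e-05,  8.70605103e-04,  9.29237027e-05,
        1.77441239e-04,  7.35834511e-03]), 'joint_efforts': array([ -9.62339401, -31.09014273,  30.03184319,  11.17928982,
         1.16179101,  -0.16908618]), 'ee_pos': array([0.58835231, 0.0108995 , 0.06695696]), 'tcp_rot': array([ 3.13561829e+00,  2.87836739e-03, -2.97936638e+00]), 'force': array([-8.46363524, 15.77700442,  9.42487641]), 'moment': array([5.52387418, 3.25859232, 0.06011318]), 'gripper_width': 0.2256739455409782}
```

send_rows:
  series:
    - [[0, 0, 0], [0, 0, 0.5], 5]
    - [[0, 0, 0], [0, 0, 0.5], 5]
    - [[0, 0, 0], [0, 0, 0.4], 5]
    - [[0, 0, 0], [0, 0, 0], 5]
    - [[0, 0, 0], [0, 0, 0], 5]

```text
time: 8.18
ee_pos: [0.5884, 0.011, 0.067]
tcp_rot: [3.135, 0.002, -3.125]
force: [-9.3, 17.0, 10.7]
gripper_width: 0.227
```

```bash
python3 - <<'E'
from h import *
s=ctrl.state();print(s['tcp_rot'],s['force'],s['moment'],s['joint_efforts'][5])
save("pics/s4.png",ctrl.get_image("side"),(330,170,430,245),8)
E
```

```text
[ 3.13515738e+00  2.04195409e-03 -3.12525761e+00] [-9.26794305 16.98990684 10.73136815] [5.69234983 3.36208928 0.43091013] -0.43515533208847046
```

View pics/s4.png

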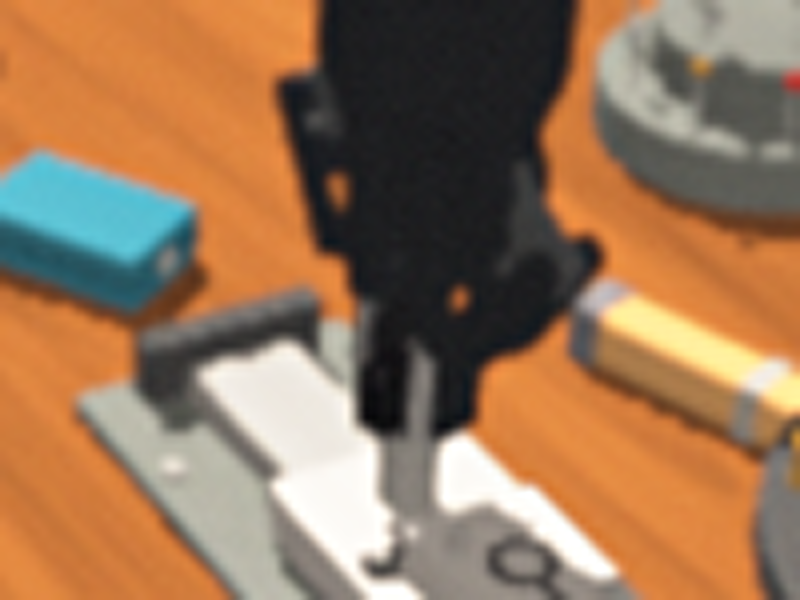

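Torque rose to 0.43 N m at a tool yaw that puts the knob at about 1.4 rad, so it's on the end stop. The block edge is at the nozzle tip. I'll release and retreat upward.

send_rows:
  series:
    - [[0, 0, 0], [0, 0, -0.3], 32]
    - [[0, 0, 0], [0, 0, 0], 32]
    - [[0, 0, 0], [0, 0, 0], 32]
    - [[0, 0, 0], [0, 0, 0], 32]
    - [[0, 0, -0.6], [0, 0, 0], 32]
    - [[0, 0, -1], [0, 0, 0], 32]
    - [[0, 0, -1], [0, 0, 0], 45]
    - [[0, 0, -0.9], [0, 0, 0], 60]
    - [[0, 0, 0], [0, 0, 0], 75]

```text
time: 8.98
ee_pos: [0.5907, 0.0055, 0.1769]
tcp_rot: [-3.141, 0.01, -3.098]
force: [-0.0, -0.2, 1.6]
gripper_width: 0.786
```

send_rows:
  series:
    - [[0.59, 0.99, 0], [0, 0, 0], 75]
    - [[0.59, 0.99, 0], [0, 0, 0], 75]
    - [[0.59, 0.99, 0], [0, 0, 0], 75]
    - [[0.59, 0.99, 0], [0, 0, 0], 75]
    - [[0.59, 0.99, 0], [0, 0, 0], 75]
    - [[0.59, 0.99, 0], [0, 0, 0], 75]
    - [[0.59, 0.99, 0], [0, 0, 0], 75]
    - [[0.59, 0.99, 0], [0, 0, 0], 75]
    - [[0, 0, 0], [0, 0, -1], 75]
    - [[0, 0, 0], [0, 0, -1], 75]

```text
time: 9.82
ee_pos: [0.4354, 0.2386, 0.1696]
tcp_rot: [-3.141, 0.0, -2.881]
force: [0.5, -0.7, -0.2]
gripper_width: 0.88
```

send_rows:
  series:
    - [[0, 0, 0], [0, 0, -1], 75]
    - [[0, 0, 0], [0, 0, -1], 75]
    - [[0, 0, 0], [0, 0, -1], 75]
    - [[0, 0, 0], [0, 0, -1], 75]
    - [[0, 0, 0], [0, 0, -1], 75]
    - [[0, 0, 0], [0, 0, -1], 75]
    - [[0, 0, 0], [0, 0, -1], 75]
    - [[0, 0, 0], [0, 0, -1], 75]
    - [[0, 0, 0], [0, 0, -1], 75]

```text
time: 10.57
ee_pos: [0.4364, 0.2369, 0.1695]
tcp_rot: [-3.141, -0.001, -1.941]
force: [-0.2, 0.4, 0.6]
gripper_width: 0.877
```

send_rows:
  series:
    - [[0, 0, 0], [0, 0, -1], 75]
    - [[0, 0, 0], [0, 0, -1], 75]
    - [[0, 0, 0], [0, 0, -1], 75]
    - [[0, 0, 0], [0, 0, -1], 75]
    - [[0, 0, 0], [0, 0, -0.3], 75]
    - [[0, 0, 0], [0, 0, 0], 75]
    - [[0, 0, 0], [0, 0, 0], 75]

```text
time: 11.15
ee_pos: [0.4363, 0.2371, 0.1695]
tcp_rot: [-3.142, -0.001, -1.497]
force: [1.5, -0.8, 0.8]
gripper_width: 0.877
```

```bash
python3 - <<'E'
from h import *
s=ctrl.state();print(s['ee_pos'],s['tcp_rot'],s['qpos'])
save("pics/s5.png",ctrl.get_image("side"),(180,100,440,295),3)
save("pics/t5.png",ctrl.get_image("top"),(200,110,470,310),2.9)
E
```

```text
[0.43633287 0.23709996 0.16954825] [-3.14158707e+00 -7.43863791e-04 -1.49701582e+00] [ 9.04967885e-01 -2.38844817e-01 -2.86375917e-01  5.06045488e-04
 -1.52381099e+00 -8.31211281e-01]
```

View pics/s5.png

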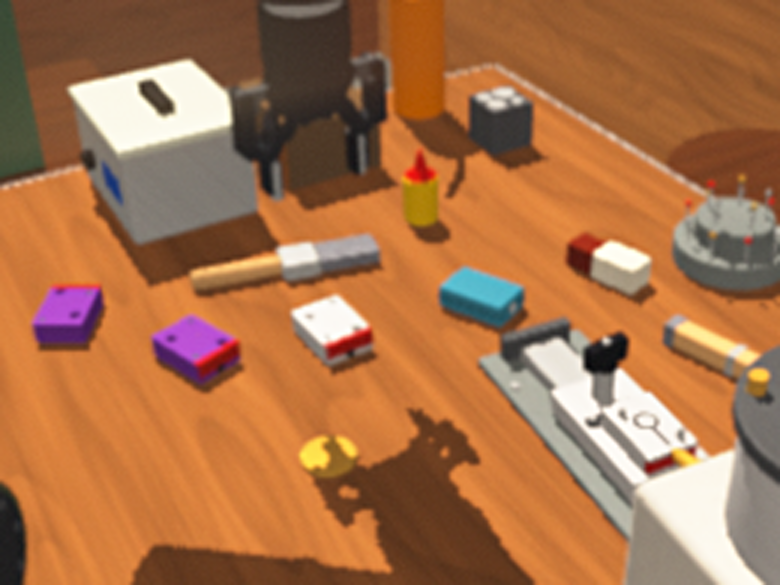

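View pics/t5.png

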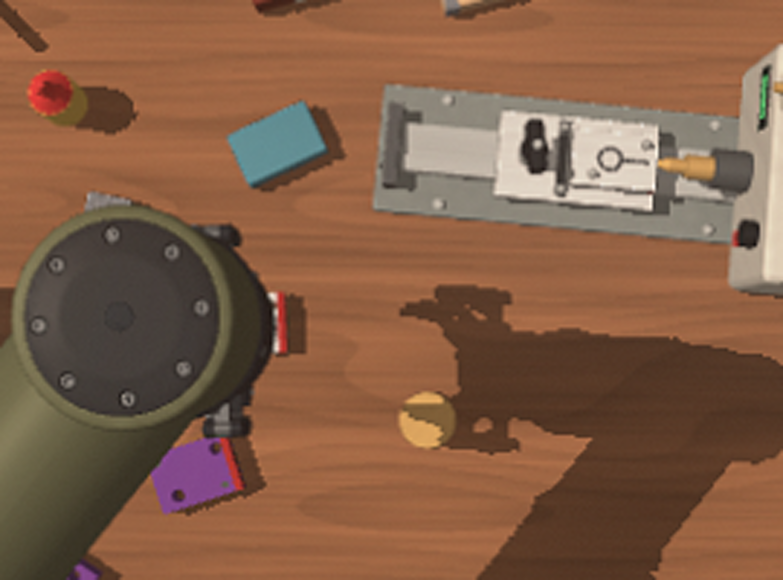

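The top crop shows the block edge at the nozzle tip (657,160) and the knob bar across the slide (535,147), so the carriage is home and locked. I'll measure the dowels again and position over the top half.

```bash
python3 - <<'E'
from h import *
im=ctrl.get_image("top");cv2.imwrite("pics/top6.png",im[:,:,::-1])
save("pics/t6.png",im,(370,140,450,190),10)
E
```

send_rows:
  series:
    - [[-0.32, -0.39, 0.9], [0, 0, 0.12], 75]
    - [[0, 0, 1], [0, 0, 0], 75]
    - [[0, 0, 1], [0, 0, 0], 75]
    - [[0, 0, 0.8], [0, 0, 0], 75]
    - [[0, 0, 0], [0, 0, 0], 75]
    - [[0, 0, 0], [0, 0, 0], 75]

```text
time: 11.8
ee_pos: [0.4468, 0.2474, 0.0583]
tcp_rot: [3.14, -0.002, -1.508]
force: [0.3, -0.7, 1.8]
gripper_width: 0.875
```

View pics/t6.png

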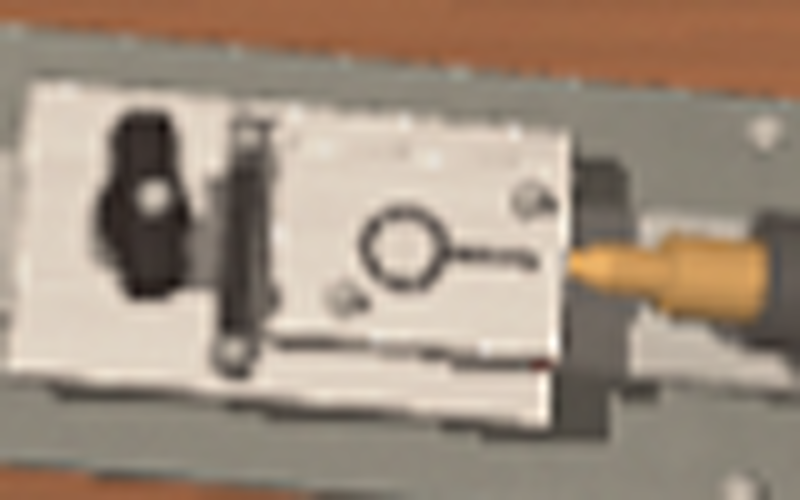

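```bash
python3 - <<'E'
from h import *
np.set_printoptions(precision=4,suppress=True)
Q=lambda L:[((x+.5)/10-.5+370,(y+.5)/10-.5+140) for x,y in L]
yw=np.radians(-4.7);R=np.array([[np.cos(yw),-np.sin(yw)],[np.sin(yw),np.cos(yw)]])
dw=onz('top',Q([(529,200),(345,296)]),.061);d=dw[0]-dw[1]
print(dw,np.linalg.norm(d),np.degrees(np.arctan2(d[1],d[0])-np.arctan2(-42,28)))
print('lf dow',dw.mean(0)[:2]+R@[0,.003])
print('ring',onz('top',Q([(404,248)]),.054))
c=onz('top',Q([(572,130),(553,362)]),.054);print('front edge',c,'->',c.mean(0)[:2]+R@[0,.035], np.linalg.norm(c[0]-c[1]))
tip=onz('top',Q([(570,262)]),.054);print('tip->',tip[0,:2]+R@[0,.035])
k=onz('top',Q([(150,112),(152,297)]),.092);d=k[0]-k[1];print('knob',k.mean(0), np.linalg.norm(d),np.degrees(np.arctan2(d[1],d[0])),'->',k.mean(0)[:2]-R@[0,.068])
a=onz('top',Q([(30,80),(575,130)]),.034);print(a)
E
```

```text
[[ 0.5952 -0.0824  0.061 ]
 [ 0.5718 -0.0387  0.061 ]] 0.04951923986715552 -5.572555207941451
lf dow [ 0.5838 -0.0575]
ring [[ 0.5845 -0.0539  0.054 ]]
front edge [[ 0.6133 -0.0942  0.054 ]
 [ 0.5576 -0.0892  0.054 ]] -> [ 0.5883 -0.0568] 0.05590095706793615
tip-> [ 0.5845 -0.0585]
knob [0.5881 0.0106 0.092 ] 0.04276417115301571 0.558930945714489 -> [ 0.5825 -0.0572]
[[ 0.6278  0.0333  0.034 ]
 [ 0.617  -0.0991  0.034 ]]
```

send_rows:
  series:
    - [[0, 0, 0.5], [0, 0, 0], 75]
    - [[0, 0, 0.5], [0, 0, 0], 75]
    - [[0, 0, 0.5], [0, 0, 0], 75]
    - [[0, 0, 0.3], [0, 0, 0], 75]
    - [[0, 0, 0], [0, 0, 0], 75]
    - [[0, 0, 0], [0, 0, 0], 75]

```text
time: 12.3
ee_pos: [0.4477, 0.2485, 0.0063]
tcp_rot: [-3.14, 0.0, -1.507]
force: [-0.2, -0.1, 0.3]
gripper_width: 0.877
```

```bash
python3 - <<'E'
from h import *
s=ctrl.state();print(s['ee_pos'],s['tcp_rot'],s['force'])
save("pics/s7.png",ctrl.get_image("side"),(240,160,340,235),8)
E
```

```text
[0.4477337  0.2484924  0.00627984] [-3.14008394e+00  4.17394857e-04 -1.50698227e+00] [-0.24484137 -0.06075525  0.25298921]
```

View pics/s7.png

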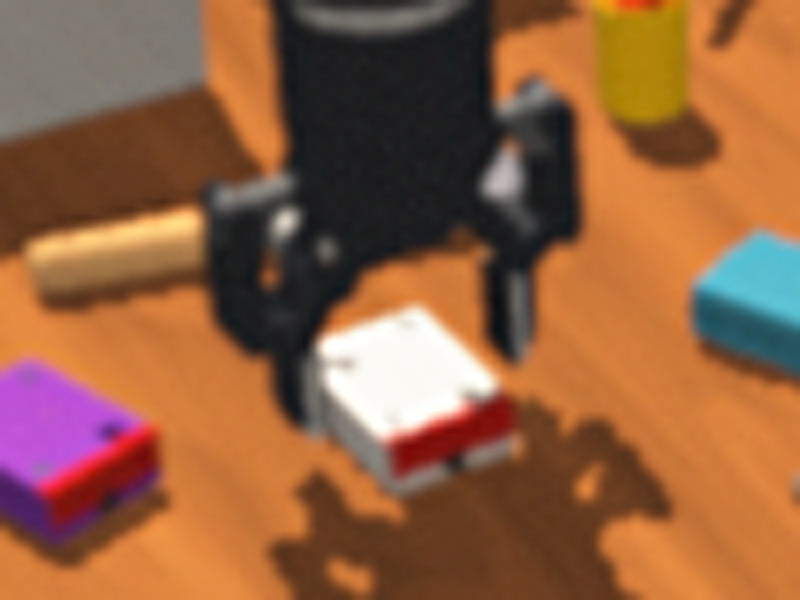

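send_rows:
  series:
    - [[0, 0, 0.1], [0, 0, 0], 60]
    - [[0, 0, 0], [0, 0, 0], 40]
    - [[0, 0, 0], [0, 0, 0], 40]
    - [[0, 0, 0], [0, 0, 0], 40]
    - [[0, 0, 0], [0, 0, 0], 40]
    - [[0, 0, 0], [0, 0, 0], 40]
    - [[0, 0, 0], [0, 0, 0], 40]

```text
time: 12.93
ee_pos: [0.4475, 0.2485, 0.0027]
tcp_rot: [-3.14, 0.001, -1.507]
force: [-1.4, -0.0, 6.3]
gripper_width: 0.57
```

send_rows:
  series:
    - [[0, 0, 0], [0, 0, 0], 40]
    - [[0, 0, -0.3], [0, 0, 0], 40]
    - [[0, 0, -0.7], [0, 0, 0], 40]
    - [[0, 0, -1], [0, 0, 0], 40]
    - [[0, 0, -1], [0, 0, 0], 40]
    - [[0, 0, -0.9], [0, 0, 0], 40]
    - [[0, 0, 0], [0, 0, 0], 40]
    - [[0, 0, 0], [0, 0, 0], 40]

```text
time: 13.6
ee_pos: [0.4474, 0.2486, 0.1204]
tcp_rot: [-3.14, 0.002, -1.507]
force: [0.1, -0.7, -3.2]
gripper_width: 0.572
```

```bash
python3 - <<'E'
from h import *
s=ctrl.state();print(s['ee_pos'],s['tcp_rot'],s['force'])
im=ctrl.get_image("side");cv2.imwrite("pics/side8.png",im[:,:,::-1])
save("pics/s8.png",im,(240,110,340,185),8)
save("pics/t8.png",ctrl.get_image("top"),(200,110,470,310),2.9)
E
```

```text
[0.44738488 0.24856533 0.12037909] [-3.13990380e+00  2.12002061e-03 -1.50724612e+00] [ 0.14612938 -0.71750188 -3.19776791]
```

View pics/s8.png

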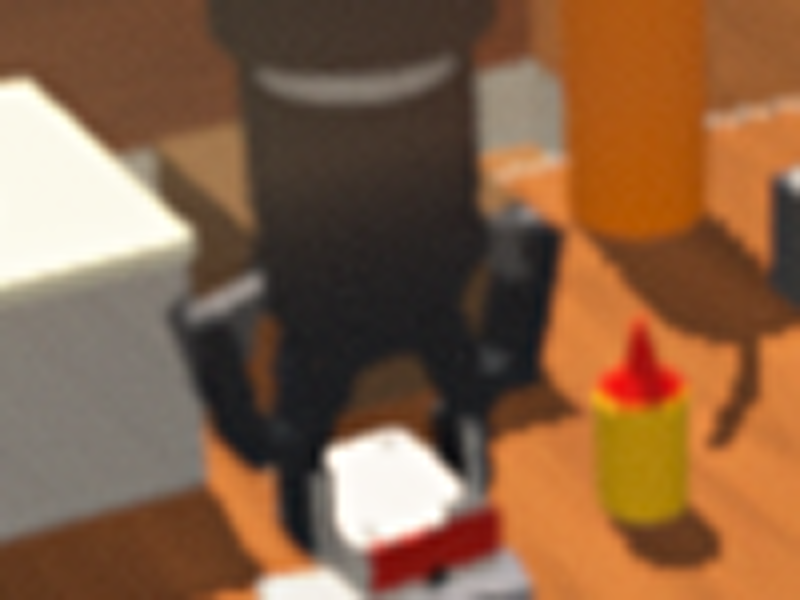

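View pics/t8.png

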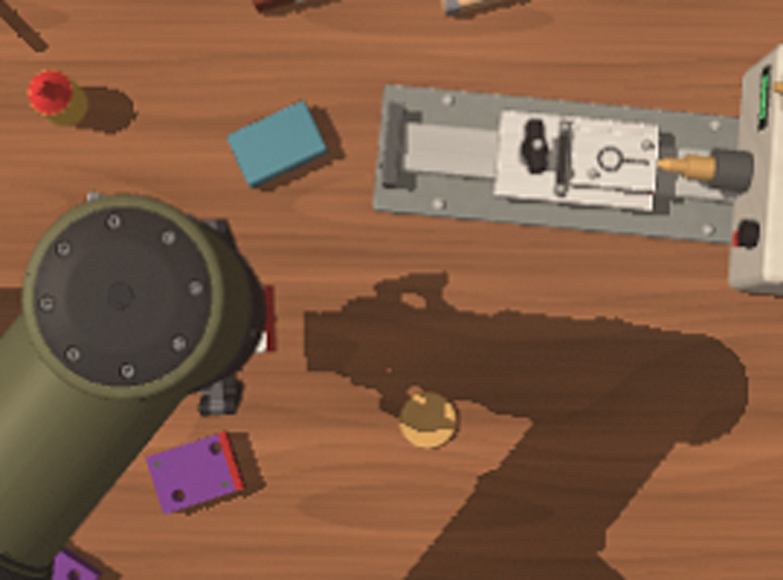

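```bash
python3 - <<'E'
from h import *
im=cv2.imread("pics/side8.png")[:,:,::-1]
save("pics/s8b.png",im,(240,150,340,225),8)
E
```

```text
(no output)
```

View pics/s8b.png

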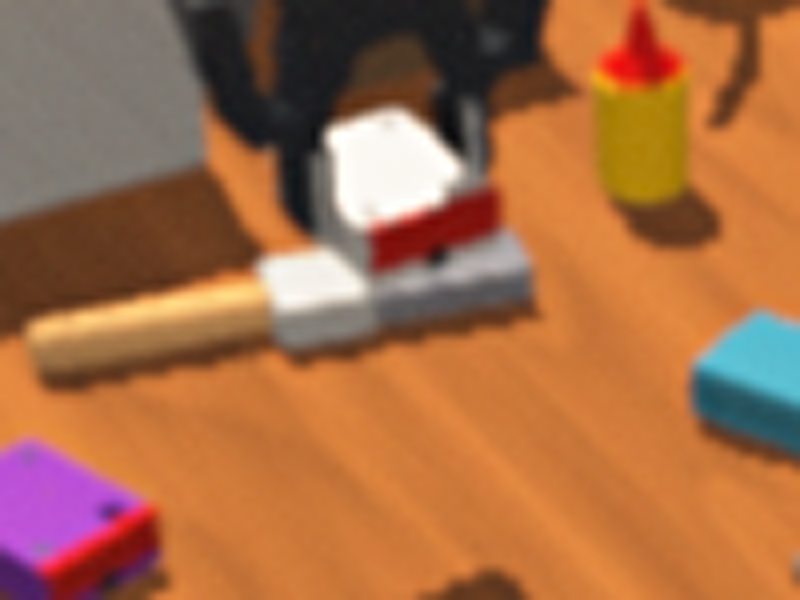

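```bash
python3 - <<'E'
from h import *
np.set_printoptions(precision=4,suppress=True)
Q=lambda L:[((x+.5)/8-.5+240,(y+.5)/8-.5+150) for x,y in L]
p=onz('side',Q([(370,227),(499,187)]),.1397);print(p,np.linalg.norm(p[0]-p[1]),p.mean(0))
yw=-1.5072+np.pi/2;print(np.degrees(yw),p.mean(0)[:2]+.035*np.array([-np.sin(yw),np.cos(yw)]))
# same on bench initial image
im=cv2.imread("pics/side0.png")[:,:,::-1]
save("pics/c4.png",im,(270,190,310,225),16)
E
```

```text
[[0.4261 0.2192 0.1397]
 [0.4747 0.2205 0.1397]] 0.04863770172417231 [0.4504 0.2199 0.1397]
3.643801117882317 [0.4482 0.2548]
```

View pics/c4.png

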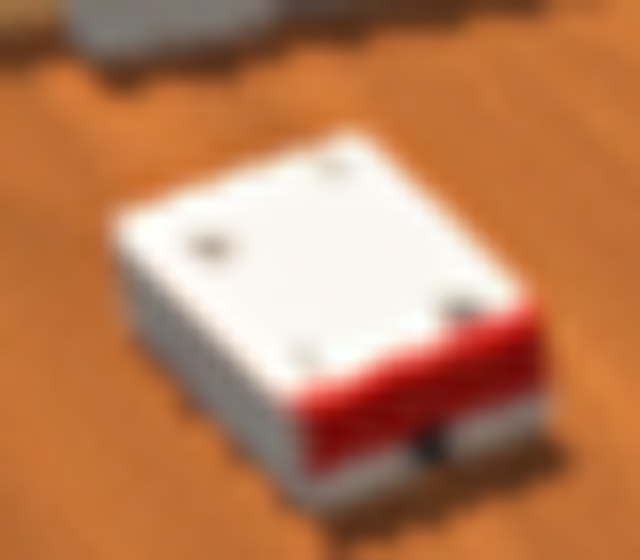

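The side crop shows the block held between the pads at (330-500,110-270), level, with the brush behind it undisturbed. Next I'll turn -8.3° and carry it to above the lower half.

send_rows:
  series:
    - [[0, 0, -0.4], [0, 0, 0.7], 40]
    - [[0, 0, 0], [0, 0, 0.69], 40]
    - [[0.6, -0.33, 0], [0, 0, 0], 40]
    - [[0.89, -0.49, 0], [0, 0, 0], 40]
    - [[0.89, -0.49, 0], [0, 0, 0], 40]
    - [[0.89, -0.49, 0], [0, 0, 0], 40]
    - [[0.89, -0.49, 0], [0, 0, 0], 40]
    - [[0.89, -0.49, 0], [0, 0, 0], 40]
    - [[0.89, -0.49, 0], [0, 0, 0], 40]

```text
time: 14.45
ee_pos: [0.5297, 0.0607, 0.1289]
tcp_rot: [3.139, -0.001, -1.653]
force: [1.1, 0.7, -1.1]
gripper_width: 0.571
```

send_rows:
  series:
    - [[0.89, -0.49, 0], [0, 0, 0], 40]
    - [[0.89, -0.49, 0], [0, 0, 0], 40]
    - [[0.89, -0.49, 0], [0, 0, 0], 40]
    - [[0.7, -0.35, 0], [0, 0, 0], 40]
    - [[0.4, -0.2, 0], [0, 0, 0], 40]
    - [[0, 0, 0], [0, 0, 0], 40]
    - [[0, 0, 0], [0, 0, 0], 40]
    - [[0, 0, 0], [0, 0, 0], 40]

```text
time: 15.12
ee_pos: [0.5808, -0.0547, 0.1298]
tcp_rot: [3.14, -0.0, -1.652]
force: [-0.1, 0.4, -1.7]
gripper_width: 0.571
```

```bash
python3 - <<'E'
from h import *
s=ctrl.state();print(s['ee_pos'],s['tcp_rot'],s['force'])
im=ctrl.get_image("side");cv2.imwrite("pics/side9.png",im[:,:,::-1])
save("pics/s9.png",im,(320,130,450,230),6)
save("pics/t9.png",ctrl.get_image("top"),(310,100,480,230),4.7)
E
```

```text
[ 0.58079362 -0.0546951   0.12982807] [ 3.13989349e+00 -1.67076827e-04 -1.65243435e+00] [-0.0785128   0.4351973  -1.73417435]
```

View pics/s9.png

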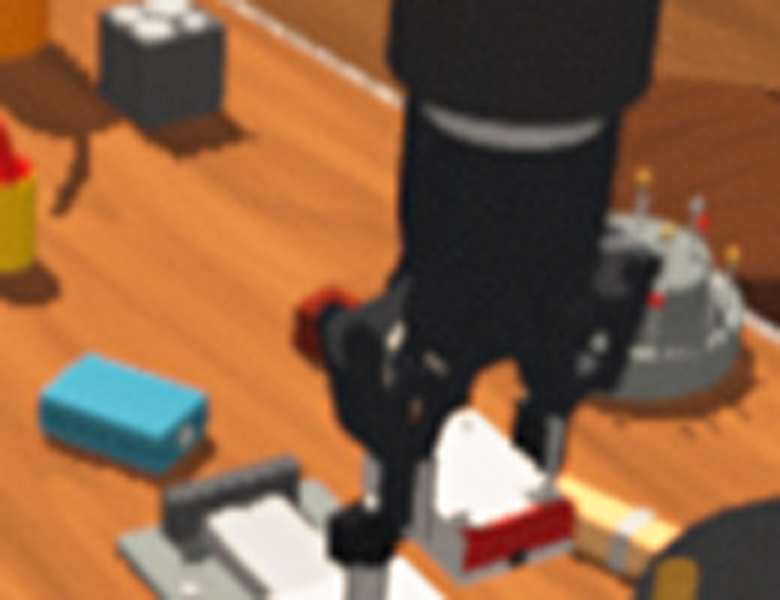

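View pics/t9.png

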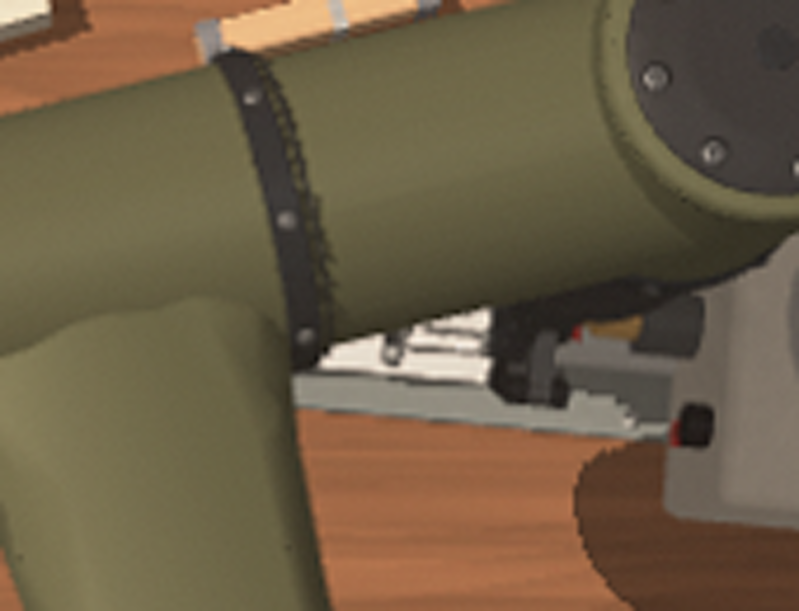

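send_rows:
  series:
    - [[0.07, -0.11, 0.5], [0, 0, 0], 40]
    - [[0, 0, 0.7], [0, 0, 0], 40]
    - [[0, 0, 0.6], [0, 0, 0], 40]
    - [[0, 0, 0], [0, 0, 0], 40]
    - [[0, 0, 0], [0, 0, 0], 40]

```text
time: 15.63
ee_pos: [0.5838, -0.0571, 0.0763]
tcp_rot: [3.14, -0.001, -1.652]
force: [0.5, 0.1, -0.9]
gripper_width: 0.565
```

```bash
python3 - <<'E'
from h import *
s=ctrl.state();print(s['ee_pos'],s['tcp_rot'],s['force'])
im=ctrl.get_image("side");cv2.imwrite("pics/side10.png",im[:,:,::-1])
save("pics/s10.png",im,(360,190,440,250),10)
save("pics/t10.png",ctrl.get_image("top"),(380,130,460,190),10)
E
```

```text
[ 0.58380118 -0.05710434  0.07629923] [ 3.13976207e+00 -8.61079578e-04 -1.65157386e+00] [ 0.53080039  0.12597962 -0.90470086]
```

View pics/s10.png

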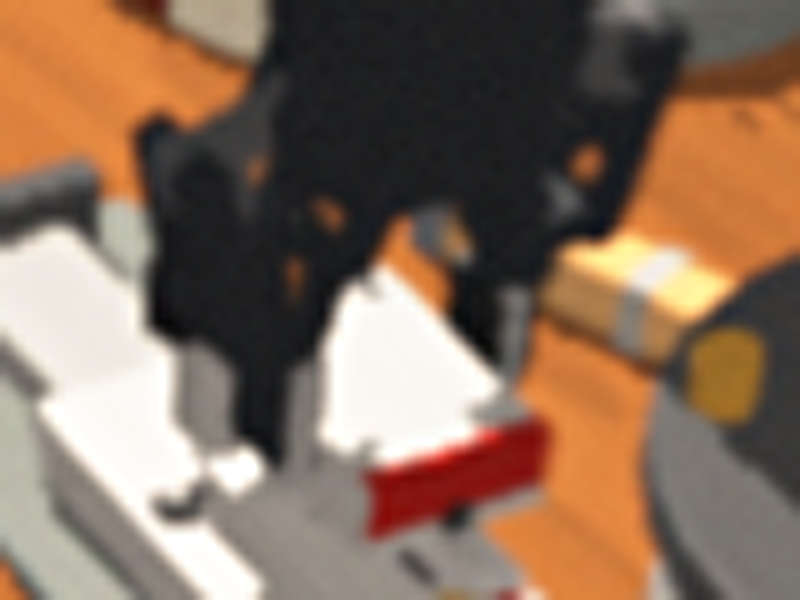

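View pics/t10.png

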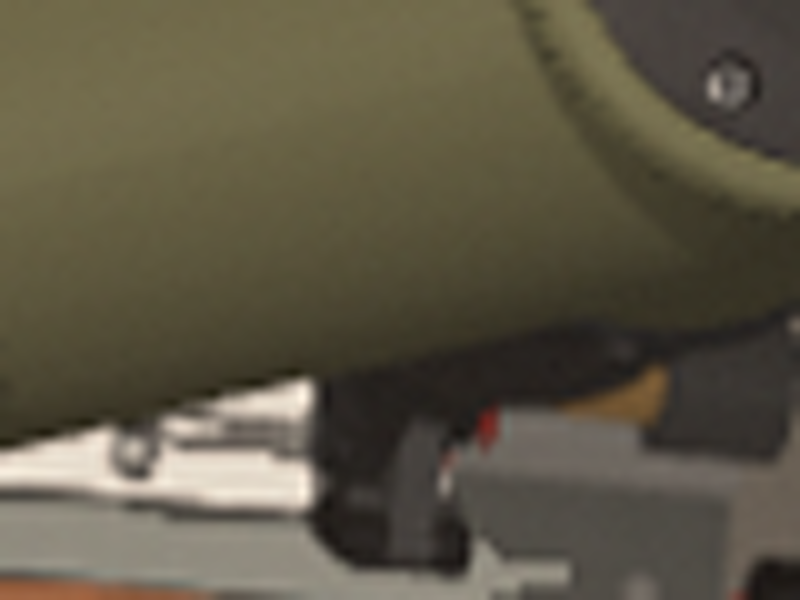

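send_rows:
  series:
    - [[0, 0, 0.25], [0, 0, 0], 40]
    - [[0, 0, 0.1], [0, 0, 0], 40]
    - [[0, 0, 0.05], [0, 0, 0], 40]
    - [[0, 0, 0], [0, 0, 0], 40]
    - [[0, 0, 0], [0, 0, 0], 40]

```text
time: 16.15
ee_pos: [0.5845, -0.0577, 0.0649]
tcp_rot: [3.142, -0.0, -1.653]
force: [0.1, 0.1, -1.5]
gripper_width: 0.571
```

send_rows:
  series:
    - [[0, 0, 0.05], [0, 0, 0], 40]
    - [[0, 0, 0.05], [0, 0, 0], 40]
    - [[0, 0, 0], [0, 0, 0], 40]
    - [[0, 0, 0], [0, 0, 0], 40]

```text
time: 16.48
ee_pos: [0.5844, -0.0577, 0.0617]
tcp_rot: [3.141, -0.0, -1.653]
force: [-0.3, 0.1, -1.9]
gripper_width: 0.569
```

send_rows:
  series:
    - [[0, 0, 0.05], [0, 0, 0], 40]
    - [[0, 0, 0.05], [0, 0, 0], 40]
    - [[0, 0, 0], [0, 0, 0], 40]
    - [[0, 0, 0], [0, 0, 0], 40]

```text
time: 16.82
ee_pos: [0.5843, -0.0576, 0.0585]
tcp_rot: [3.141, -0.0, -1.653]
force: [-0.7, 0.3, -2.6]
gripper_width: 0.57
```

send_rows:
  series:
    - [[0, 0, 0.05], [0, 0, 0], 40]
    - [[0, 0, 0.05], [0, 0, 0], 40]
    - [[0, 0, 0], [0, 0, 0], 40]
    - [[0, 0, 0], [0, 0, 0], 40]

```text
time: 17.15
ee_pos: [0.5844, -0.0578, 0.0568]
tcp_rot: [-3.141, -0.001, -1.653]
force: [-4.7, -0.4, 4.8]
gripper_width: 0.569
```

send_rows:
  series:
    - [[0, 0, 0.05], [0, 0, 0], 40]
    - [[0, 0, 0.05], [0, 0, 0], 40]
    - [[0, 0, 0], [0, 0, 0], 40]
    - [[0, 0, 0], [0, 0, 0], 40]

```text
time: 17.48
ee_pos: [0.5844, -0.0578, 0.0567]
tcp_rot: [-3.141, -0.001, -1.652]
force: [-13.8, 3.6, 19.0]
gripper_width: 0.57
```

```bash
python3 - <<'E'
from h import *
s=ctrl.state();print(s['ee_pos'],s['tcp_rot'],s['force'],s['moment'])
im=ctrl.get_image("side");cv2.imwrite("pics/side11.png",im[:,:,::-1])
save("pics/s11.png",im,(360,190,440,250),10)
save("pics/t11.png",ctrl.get_image("top"),(380,130,460,190),10)
E
```

```text
[ 0.58444681 -0.05782157  0.05674264] [-3.14058318e+00 -1.07720538e-03 -1.65206634e+00] [-13.83708661   3.60707308  19.02197682] [ 1.14541569  4.78280583 -0.05867559]
```

View pics/s11.png

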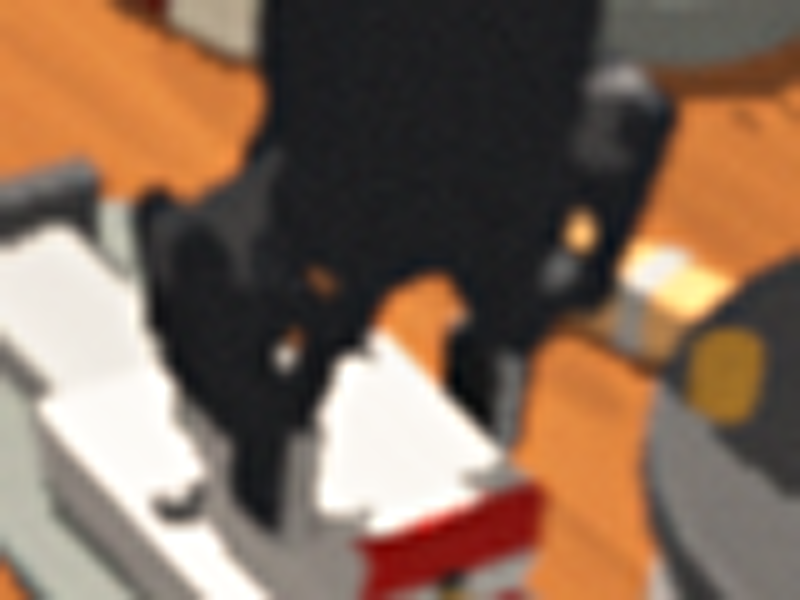

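View pics/t11.png

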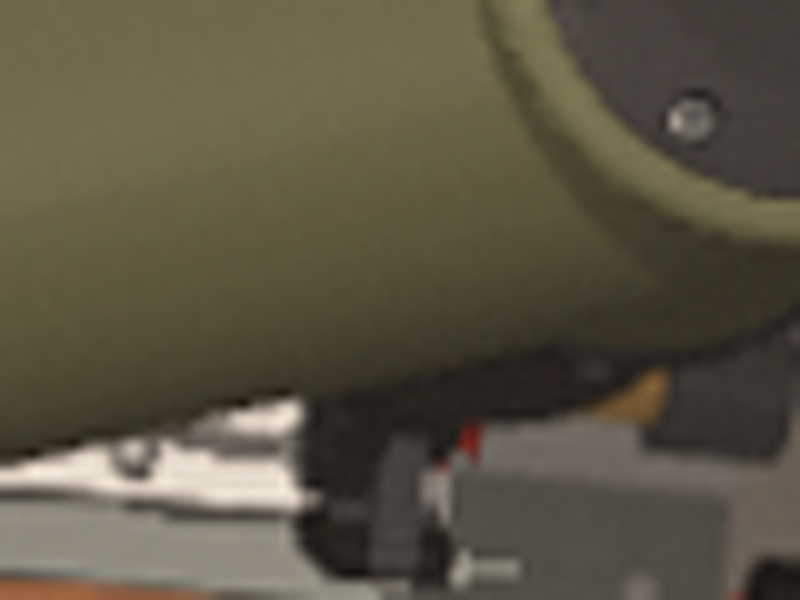

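send_rows:
  series:
    - [[0, 0.06, 0.02], [0, 0, 0], 40]
    - [[0, 0, 0], [0, 0, 0], 40]
    - [[0, 0, 0], [0, 0, 0], 40]

```text
time: 17.83
ee_pos: [0.5844, -0.0578, 0.0568]
tcp_rot: [-3.136, -0.001, -1.652]
force: [-7.2, 0.7, 17.1]
gripper_width: 0.568
```

```bash
python3 - <<'E'
from h import *
s=ctrl.state();print(s['ee_pos'],s['tcp_rot'],s['force'],s['moment'],s['gripper_width'])
im=ctrl.get_image("side");cv2.imwrite("pics/side12.png",im[:,:,::-1])
save("pics/s12.png",im,(360,215,430,265),11)
E
```

```text
[ 0.58438685 -0.05780935  0.05678888] [-3.13623979e+00 -8.59834296e-04 -1.65197414e+00] [-7.22755507  0.65599111 17.14839659] [ 0.55082385  2.68713291 -0.04180092] 0.5684104810350724
```

View pics/s12.png

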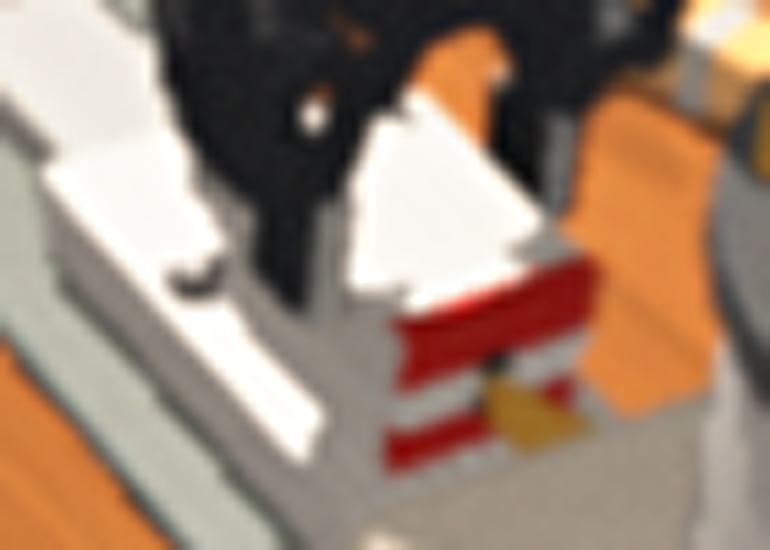

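The side crop shows the top half closed on the lower half. Its red sprue stripe (500,310) is directly above the lower red mark (440,445), with the nozzle at the sprue (530,405) and no gap. The press is steady at about 17 N, so I'll hand in.

```bash
python3 - <<'E'
from plant import ctrl
print(ctrl.sign_off()); s=ctrl.state(); print(s['time'],s['ee_pos'],s['force'],s['gripper_width'])
E
```

```text
the job is handed in; nothing more can be done
None
the job is handed in; nothing more can be done
```

The mould is closed on the dowels and I handed in at about 18 s, with the gripper still holding it pressed down. No verdict comes back.

- **Carriage and knob:** I gripped the clamp knob and pushed the carriage to its dead stop, where the force rose without further movement and the block edge met the nozzle tip. I then turned the knob clockwise until torque rose to about 0.43 N m, which puts it at roughly 1.4 rad by tool yaw.
- **Top half:** I picked the aluminium block with the red stripe, turned it about 8°, and lowered it onto the dowels with no jamming. It seated at TCP height 0.0567–0.0568 m, matching the 0.0567 m expected for fully closed.
- **Last checks:** The press was about 17 N downward and the tool's tilt was within 0.006 rad. In the side view the red sprue ends lined up at the nozzle with no visible gap.
- **Bystanders:** None of the bystander objects looked disturbed in the views I took; I did not measure their positions again at the end.
- **What disagreed:** About 7 N of sideways force remained, down from 14 N after I eased it off. Two lower-half estimates from the picture, the ring centre and the front-edge corners, were about 4 mm off. I placed the block from the dowels, nozzle tip and knob instead, which agreed to within 1–2 mm.

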